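# Load the kit tray and lock it under the bench shelf

### The job

Throw the lock lever to its open notch (leaning away from the bay), draw the kit tray out from under the low shelf, and lay every cabinet fitting that is on the bench (small cartons, drawer runners, bar pull) flat on the tray floor, none on top of another. Then slide the tray back under the shelf until it is fully home against the back stop, nothing touching the shelf's underside, and throw the lever into the middle notch, marked by two brass ribs, so that it locks the tray in; not the far notch beyond. Leave the tin and the mug alone.

Things in the scene. Friction and masses are not known exactly. Their poses are not given: they have to be found in the camera images.
- bay: Fixed grey steel kit bay. Origin on the bench under the centre of the tray when home; x into the bay (away from the robot), y left, z up. Inside 330 mm wide. Cheeks 70 mm high at x -40 to 95 mm, low guides 22 mm high out to x = -130. Back stop face at x = 82.5 mm. A small sheet shelf roofs it; a black box and a paper pad, fixed on its rear, reach 130 mm.
- shelf: The bay's fixed sheet-steel shelf (roof plate), 350 mm wide; same origin and axes as the bay. Covers bay x -58 to 97 mm; underside 70 mm, top 80 mm above the bench.
- lock_lever (a joint): Lever angle about the bay's x axis at lock_pivot, right (-y) of the bay mouth. Notches: 0 open (leans 0.65 rad out to -y), 0.65 locked (upright, between two brass ribs), 1.3 far notch (leans to +y). Starts at 0.6 to 1.3. Let go, it snaps to the nearest notch; about 5 N at the knob to cross. Its tongue bars the mouth 7 mm before a tray that is home, at 0.65 and 1.3; at 0 it is lifted clear.
- lock_pivot (a point): Pivot of the lock lever, 50 mm above the bench, at bay x = -94.5, y = -195 mm.
- lock_knob (a point): Centre of the black ball knob, 34 mm diameter, on the lever's end, 140 mm from the pivot. It can be pinched from above with the fingers on its bay -x and +x sides (the lever swings in the bay's y-z plane).
- tray: Loose grey plastic tray, open top, 165 (x) x 310 (y) x 50 mm high, walls and floor 5 mm, about 0.35 kg. Origin at the centre of its underside, axes as the bay's. Starts home in the bay, origin within 5 mm of the bay's. Slides on the bench with 10 mm of play to each guide. Drawn out by 145 mm or more (bay x below -0.145) it is clear of the shelf.
- tray_grip (a point): Grip point of the upright fin on the middle of the tray's front, 40 mm above the tray's underside, 108.5 mm in front (-x) of the tray's origin. The fin is 16 mm thick (y), 50 mm long (x) and spans 12 to 55 mm above the bench; pinch it from above with the fingers on its -y and +y sides.
- tin: Bystander: plain metal can, 80 mm diameter, 110 mm high. Leave it alone.
- mug: Bystander: white mug, 80 mm diameter, 90 mm high. Leave it alone.
- carton0: Fitting (may be absent): small closed cardboard carton, 105 (x) x 40 (y) x 30 (z) mm, about 0.1 kg. Origin at its centre. Lies flat at the start, as one of a like pair.
- carton1: Fitting (may be absent): small closed cardboard carton, 105 (x) x 40 (y) x 30 (z) mm, about 0.1 kg. Origin at its centre. Lies flat at the start, as one of a like pair.
- runner0: Fitting (may be absent): steel drawer runner, a bar 120 (x) x 34 (y) x 12 (z) mm, about 0.14 kg. Origin at its centre. Lies flat at the start, as one of a like pair.
- runner1: Fitting (may be absent): steel drawer runner, a bar 120 (x) x 34 (y) x 12 (z) mm, about 0.14 kg. Origin at its centre. Lies flat at the start, as one of a like pair.
- pull: Fitting (may be absent): steel bar pull. Bar 12 mm diameter, 130 mm long along x, its axis 10 mm above the origin (z); two posts of 14 mm diameter at x = +-45 mm reach 16 mm below the origin. Overall 130 x 14 x 32 mm, 0.08 kg. Starts standing on its posts; in the tray it may stand or lie on its side.
Mind the look-alikes: they are no part of the job. Leave any orange or pink look-alike of the runner1 alone.

How it is judged:
By the outcome, as a careful person would: the job done as asked, in the order asked, and still so for the second after the job is handed in, with the robot touching nothing.
Of carton0, carton1, runner0, runner1, pull only 3 to 4 are there at a start; the rules pass over those that are not, and their reading is None.
At some moment in a run one of carton0, carton1, runner0, runner1, pull may be knocked a few centimetres aside while the robot is not near it.
Once in a run the grip may slacken for a moment while it holds something.
It also fails if it takes over 210 s, if anything falls off the work surface, if the arm or the gripper's body presses on something with over 40 N, if the wrist force passes 120 N, or if a joint passes its speed limit or range.

### The arm

A 7-joint arm with a two-finger parallel gripper is mounted at the origin on the work surface. World frame = base frame: x ahead of the robot, y to its left, z up, the work surface at z = 0. Lengths are in mm, angles in rad, forces in N, time in s.
With the tool pointing down it reaches from about 400 to 875 mm from the base axis. Payload 4.4 kg.
Tool frame: the origin (TCP) lies midway between the tips of the shut fingers; the grasp point (between the pads) lies 19 mm behind it; z points along the fingers, y is the line along which they close (so a half turn about z gives the same grasp; the last joint's range is limited). The gripper opens to 85 mm and grips with 20 to 120 N. Pads are 22 mm wide; open, the fingers measure 114 mm over their backs; the gripper's body (76 mm by 85 mm) begins 54 mm behind the grasp point. The pads swing forward as they close: fully open they stand 13 mm farther back than shut.
Start: joints at [1.037, 0.628, 0.038, 1.517, -0.027, 0.996, -0.02], TCP at [293.129, -580.167, 231.313] pointing down, gripper open.
Joint ranges: [-3.06, 3.06], [-0.37, 2.12], [-1.25, 1.32], [0.18, 2.47], [-1.1, 4.24], [0.23, 1.98], [-2.94, 2.94]. Speed limits (rad/s): [2.57, 2.57, 3.14, 3.14, 3.14, 3.14, 3.14].

### API

Orientations are given as [roll, pitch, yaw] about the fixed x, y, z axes, in that order (R = Rz(yaw) Ry(pitch) Rx(roll)).
In Python, from cell import ctrl gives the robot as it stands. The module is installed in compiled form; this text tells all that it offers.
- The arm moves only by the tool step_arm, never from a script. Its argument "commands" is one flat list of numbers, 7 for each row, row after row: the shift along the tool's x, y, z in cm, then the turn, a rotation vector about the tool's x, y, z in rad, then the opening, from 0 (shut) to 1 (fully open). A call has 1 to 10 rows; each row is the pose to reach, as a shift and turn from the pose commanded when the call began, along the tool's axes at that moment; what a row does not reach only later rows make up. A row lasts 1/10 s, in which the tool goes at most 50 mm and 8.59 degrees, less where a joint would pass 70% of its speed; a pose out of reach is approached as far as the arm can. A call with a gripper value outside its range is refused whole. The fingers move at their own pace and stop on an object; the grip force is fixed at half the most. Time passes only in rows, so rows that repeat a pose let the fingers close. It gives the time, the measured TCP pose, the force, the opening and the grip force at its end, in the units of the state.
- ctrl.read_state(): the state, without advancing time (a new reading comes with each control period).
- ctrl.get_image(name): name is "side" or "top"; returns a dict with "image" (384x512x3 uint8, red, green, blue), "range_z" (384x512 float32, mm along the optical axis (not along the pixel's ray), 0 where there is no reading), "vfov" (degrees; the focal length in pixels is half the picture's height over the tangent of half this angle, whatever the lens; pixels are square), "cx", "cy" (the principal point, pixels), "D" ([k1, k2, p1, p2, k3] as OpenCV has them; the pictures are not rectified), "world_to_cam" (4x4, takes a point from world to camera coordinates). Camera axes: x right, y down, z forward; pixel columns grow to the right and rows downward; lengths in mm; the calibration is good to about 2 mm. A picture is of the moment at which its call begins.
- ctrl.finish_job(): hands the job in; it is judged then, once.
The state is a dict: "clock": time; "qpos": joint angles; "qd": joint speeds; "tau": joint torques, N m; "eef_pos": TCP position; "tool_rot": TCP orientation; "force": force on the tool from outside, world axes, zero at the start; "torque": the same for the moment, N m; "width": finger opening in mm; "gripper_force": force on a finger pad.
Only numpy, scipy, OpenCV 4.12 (cv2) and the standard library are available. Lean on these libraries where they do the work, as an engineer would, in place of code of your own. Each camera call takes 0.05 s, during which the arm holds its last target. There are 200 camera calls.

## Working session

There is one attempt and no reset: what is moved stays moved. The work goes in short steps, Python scripts to look and compute and a tool call to move; the robot and the scene stay as the last step left them, time stands still between calls to the robot, and variables do not carry over. Pictures are saved under pics/ and viewed, at most 14 in all, crops included, and the job is handed in when it is done.

Besides the shell and the picture viewer there is one more tool, called in YAML: its name, and indented under it one key for each argument. step_arm: Moves the arm, as the interface text tells. Its arguments: {"type":"object","properties":{"commands":{"type":"array"}},"required":["commands"]}

```bash
mkdir -p pics; cat > h.py <<'E'
import numpy as np, cv2
from cell import ctrl
def shot(n):
    d=ctrl.get_image(n); np.savez(f'{n}.npz',**{k:np.array(v) for k,v in d.items()}); return d
def K(d):
    h=d['image'].shape[0]; f=h/2/np.tan(np.radians(float(d['vfov']))/2)
    return np.array([[f,0,float(d['cx'])],[0,f,float(d['cy'])],[0,0,1]])
def rays(d,uv):
    n=cv2.undistortPoints(np.array(uv,float).reshape(-1,1,2),K(d),np.array(d['D'],float)).reshape(-1,2)
    return np.c_[n,np.ones(len(n))]
def onplane(d,uv,z):
    T=np.linalg.inv(d['world_to_cam']); r=rays(d,uv)@T[:3,:3].T; o=T[:3,3]
    return o+r*((z-o[2])/r[:,2])[:,None]
def cloud(d):
    h,w=d['image'].shape[:2]; u,v=np.meshgrid(np.arange(w),np.arange(h))
    r=rays(d,np.c_[u.ravel(),v.ravel()])*d['range_z'].reshape(-1,1)
    T=np.linalg.inv(d['world_to_cam']); return (r@T[:3,:3].T+T[:3,3]).reshape(h,w,3)
def proj(d,p):
    T=d['world_to_cam']; return cv2.projectPoints(np.array(p,float).reshape(-1,1,3),cv2.Rodrigues(T[:3,:3])[0],T[:3,3],K(d),np.array(d['D'],float))[0].reshape(-1,2)
E
python3 - <<'E'
from h import *
for n in('top','side'):
    d=shot(n); cv2.imwrite(f'pics/{n}0.png',cv2.resize(d['image'][:,:,::-1],(800,600),interpolation=cv2.INTER_CUBIC))
s=ctrl.read_state(); print(s['clock'],s['eef_pos'],s['tool_rot'],s['width'],s['force'])
E
```

```text
0.1 [ 292.88491373 -579.6600401   230.5042903 ] [-3.13993482e+00 -1.52239195e-05  4.67810745e-01] 85.51459751645775 [ 0.85345928  0.23810846 -1.06029145]
```

View pics/top0.png

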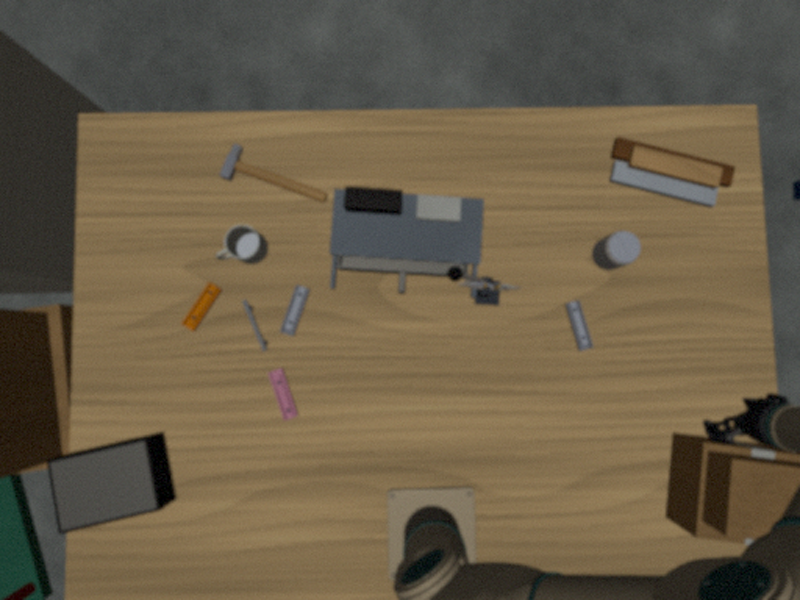

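View pics/side0.png

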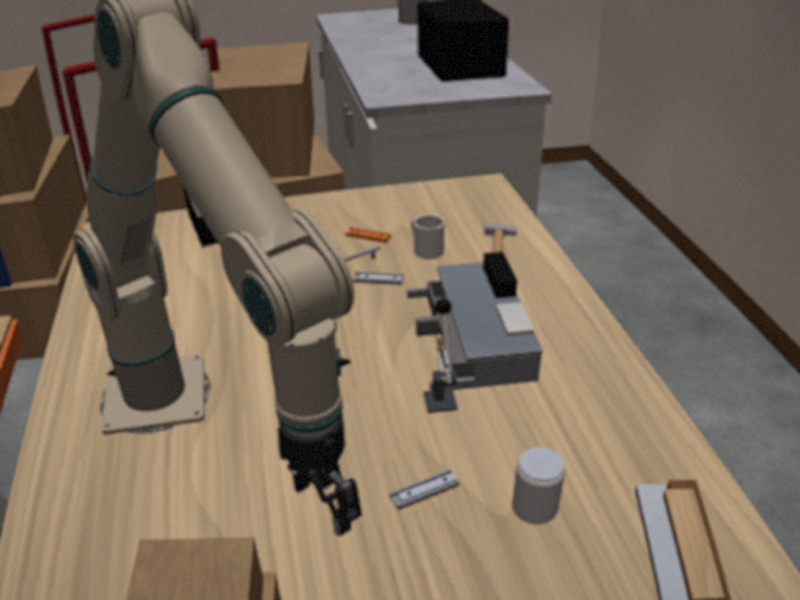

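Top view (800×600): runner candidates are grey at (295,310), grey at (579,325), orange at (202,306) and pink at (284,393). By the description I take the two grey ones. The bar pull is at (255,325). There are no cartons on the bench. The bay shelf is at (405,225) and the knob at (456,272). The tin is at (620,248) and the mug at (245,245).

```bash
cat >> h.py <<'E'
def load(n): 
    z=np.load(n+'.npz'); return {k:z[k] for k in z.files}
def blob(d,c,box,zr,show=True):
    # c: native pixel box (u0,v0,u1,v1); zr height range -> min area rect in world xy
    u0,v0,u1,v1=box; q=c[v0:v1,u0:u1].reshape(-1,3); q=q[(q[:,2]>zr[0])&(q[:,2]<zr[1])]
    r=cv2.minAreaRect(q[:,:2].astype(np.float32)); return len(q),np.median(q,0).round(1),r
E
python3 - <<'E'
from h import *
d=load('top'); c=cloud(d); s=.64
B={'runA':(275,280,312,340),'runB':(560,292,598,355),'pull':(238,295,270,353),'shelf':(320,180,495,265),'knob':(440,258,472,288),'tray/fin':(380,262,425,297)}
for k,b in B.items():
    b=[int(x*s) for x in b]; q=c[b[1]:b[3],b[0]:b[2],2]; print(k,np.percentile(q,[2,25,50,75,98]).round(1))
    zr={'shelf':(74,86),'knob':(150,230),'tray/fin':(30,70)}.get(k,(6,45))
    try: print(blob(d,c,b,zr))
    except Exception as e: print(e)
im=d['image'][:,:,::-1]; a=cv2.resize(im[170:232,195:345],(800,330),interpolation=cv2.INTER_CUBIC)
b=cv2.resize(im[170:275,110:210],(400,270)[::1],interpolation=cv2.INTER_CUBIC); b=cv2.resize(im[175:240,110:206],(400,270),interpolation=cv2.INTER_CUBIC); e=cv2.resize(im[175:240,320:416],(400,270),interpolation=cv2.INTER_CUBIC)
cv2.imwrite('pics/c1.png',np.vstack([a,np.hstack([b,e])]))
E
```

```text
runA [-4.9 -0.5  1.9  8.1 15.7]
(253, array([530.9, 312.4,  11.4]), ((534.7150268554688, 317.77252197265625), (131.41043090820312, 76.104248046875), 1.6570377349853516))
runB [-3.9  0.2  2.9  8.2 16.5]
(291, array([ 482.5, -371.1,   11.7]), ((488.70159912109375, -370.2777404785156), (84.6095962524414, 147.94790649414062), 89.05223846435547))
pull [-5.8 -1.4  0.9  4.  33.3]
(141, array([499.9, 403.3,  29.2]), ((502.6782531738281, 413.7535095214844), (131.93458557128906, 72.51538848876953), 3.292910099029541))
shelf [ -3.1   4.7  79.9  83.4 127.7]
(3041, array([697.5,  36.8,  80.7]), ((716.8043823242188, 40.02543640136719), (349.89031982421875, 155.86929321289062), 85.14513397216797))
knob [ -3.3   3.8  40.7 115.1 177.9]
(80, array([592.1, -58.6, 174. ]), ((593.0679931640625, -59.32555389404297), (30.963605880737305, 30.725263595581055), 43.60291290283203))
tray/fin [-4.3 -0.1  3.   8.4 57.8]
(120, array([611.4,  54.7,  52.3]), ((593.4656982421875, 56.29680633544922), (104.04763793945312, 54.18292999267578), 85.86495971679688))
```

View pics/c1.png

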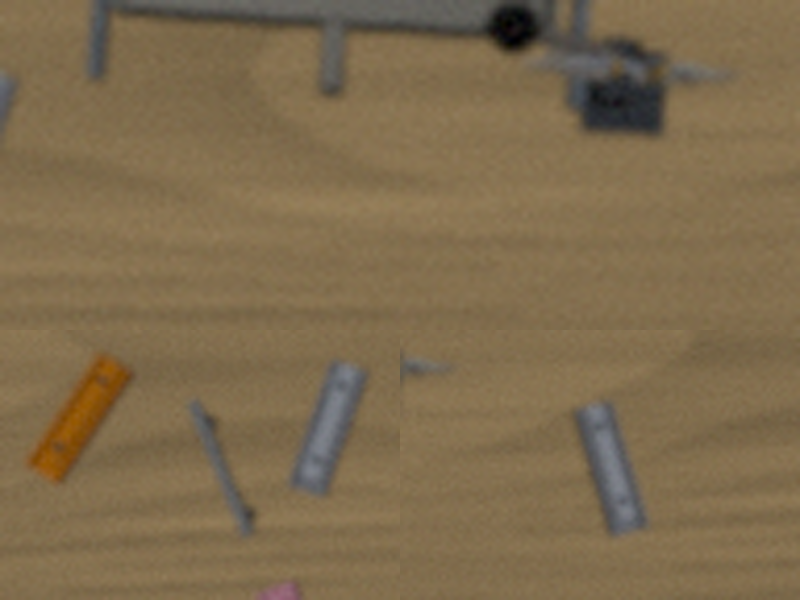

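The crop confirms the choice: both grey runners with end holes, the pull standing on its posts, and the lever leaning left, so it starts in the far notch. Next I compute targets and the relative moves.

```bash
cat >> h.py <<'E'
from scipy.spatial.transform import Rotation as Ro
BO=np.array([697.4,41.6]); BY=-0.085
def bay(x,y): c,s=np.cos(BY),np.sin(BY); return BO+np.array([c*x-s*y,s*x+c*y])
def rel(wps,base=None):
    """wps: list of (x,y,z,yaw) world -> rows in tool axes"""
    s=ctrl.read_state(); p=np.array(s['eef_pos']); R=Ro.from_euler('xyz',s['tool_rot'])
    for w in wps:
        T=Ro.from_euler('xyz',[np.pi,0,w[3]]); print((R.inv().apply(np.array(w[:3])-p)/10).round(2),(R.inv()*T).as_rotvec().round(3))
def st():
    s=ctrl.read_state(); print('t',round(s['clock'],1),np.round(s['eef_pos'],1),np.round(s['tool_rot'],3),'w',round(s['width'],1),'gf',np.round(s['gripper_force'],1),'F',np.round(s['force'],1))
E
python3 - <<'E'
from h import *
d=load('top')
for n,uv,z in [('A',[(193.8,183.7),(184.2,213.5)],12),('B',[(366.6,193.3),(375,223.4)],12),('P',[(156.8,192.6),(169.3,223.9)],28),('fin',[(257.2,187.8),(257.8,173.75)],55)]:
    p=onplane(d,uv,z)[:,:2]; v=p[0]-p[1]; print(n,p.round(1).tolist(),'mid',p.mean(0).round(1),'len',np.linalg.norm(v).round(1),'yaw',np.arctan2(v[1],v[0]).round(3))
print('fin exp',bay(-108.5,0),'knob',[bay(-94.5,-195+140*np.sin(t)) for t in(.65,0,-.65)])
k=bay(-94.5,-110.3)
rel([(k[0],k[1],260,1.486),(k[0],k[1],142,1.486)])
E
```

```text
A [[584.3, 293.0], [473.1, 329.4]] mid [528.7 311.2] len 117.0 yaw -0.316
B [[534.7, -359.7], [420.5, -386.4]] mid [ 477.6 -373. ] len 117.4 yaw 0.229
P [[552.2, 426.9], [435.7, 380.9]] mid [494.  403.9] len 125.3 yaw 0.376
fin [[560.3, 54.8], [611.9, 51.6]] mid [586.1  53.2] len 51.8 yaw 3.079
fin exp [589.29172032  50.81139858] knob [array([593.8791769 , -60.25294749]), array([ 586.68612761, -144.6731555 ]), array([ 579.49307832, -229.09336352])]
[ 50.29 -32.79  -2.89] [-2.000e-03 -1.000e-03 -1.018e+00]
[ 50.29 -32.77   8.91] [-2.000e-03 -1.000e-03 -1.018e+00]
```

step_arm:
  commands: [50.3,-32.8,-2.9,0,0,-1.018,1,50.3,-32.8,-2.9,0,0,-1.018,1,50.3,-32.8,-2.9,0,0,-1.018,1,50.3,-32.8,-2.9,0,0,-1.018,1,50.3,-32.8,-2.9,0,0,-1.018,1,50.3,-32.8,-2.9,0,0,-1.018,1,50.3,-32.8,-2.9,0,0,-1.018,1,50.3,-32.8,-2.9,0,0,-1.018,1,50.3,-32.8,-2.9,0,0,-1.018,1,50.3,-32.8,-2.9,0,0,-1.018,1]

```text
clock: 1.1
eef_pos: [544.0, -146.3, 255.3]
tool_rot: [-3.141, 0.0, 1.485]
force: [0.5, -0.8, 0.9]
width: 85.3
gripper_force: 0.0
```

```bash
python3 -c "
from h import *
st(); k=bay(-94.5,-110.3); rel([(k[0],k[1],260,1.486),(k[0],k[1],142,1.486)])"
```

```text
t 1.1 [ 544.  -146.3  255.3] [-3.141  0.     1.485] w 85.3 gf 0.0 F [ 0.5 -0.8  0.9]
[ 9.    4.24 -0.47] [-0.001  0.    -0.001]
[ 9.    4.25 11.33] [-0.001  0.    -0.001]
```

step_arm:
  commands: [9,4.2,0,0,0,0,1,9,4.2,0,0,0,0,1,9,4.2,0,0,0,0,1,9,4.2,0,0,0,0,1,9,4.2,0,0,0,0,1]

```text
clock: 1.6
eef_pos: [592.2, -63.5, 254.9]
tool_rot: [-3.14, 0.001, 1.484]
force: [-0.2, -0.7, -0.4]
width: 85.0
gripper_force: 0.0
```

```bash
python3 -c "
from h import *
st(); k=bay(-94.5,-110.3); rel([(k[0],k[1],260,1.486),(k[0],k[1],142,1.486)])
d=shot('top'); c=cloud(d); 
"
```

```text
t 1.6 [592.2 -63.5 254.9] [-3.140e+00  1.000e-03  1.484e+00] w 85.0 gf 0.0 F [-0.2 -0.7 -0.4]
[ 0.33  0.14 -0.51] [-0.001  0.001 -0.002]
[ 0.35  0.15 11.29] [-0.001  0.001 -0.002]
```

step_arm:
  commands: [0.3,0.1,3,0,0,0,1,0.3,0.1,6,0,0,0,1,0.3,0.1,9,0,0,0,1,0.3,0.1,11.3,0,0,0,1,0.3,0.1,11.3,0,0,0,1,0.3,0.1,11.3,0,0,0,0.2,0.3,0.1,11.3,0,0,0,0,0.3,0.1,11.3,0,0,0,0,0.3,0.1,11.3,0,0,0,0,0.3,0.1,11.3,0,0,0,0]

```text
clock: 2.65
eef_pos: [592.8, -59.2, 143.9]
tool_rot: [-3.139, 0.001, 1.486]
force: [-5.4, 0.3, 8.9]
width: 31.6
gripper_force: 58.5
```

```bash
python3 -c "
from h import *
st()
w=[]
for t in (.65,.5,.35,.2,.05,-.1,-.25,-.4,-.55,-.7):
    k=bay(-94.5,-195+140*np.sin(t)); w.append((k[0],k[1],50+140*np.cos(t)-19,1.486))
rel(w)"
```

```text
t 2.6 [592.8 -59.2 143.9] [-3.139e+00  1.000e-03  1.486e+00] w 31.6 gf 58.5 F [-5.4  0.3  8.9]
[-0.1   0.12  0.15] [-0.002  0.001 -0.   ]
[-1.86  0.12 -0.99] [-0.002  0.001 -0.   ]
[-3.77  0.12 -1.85] [-0.002  0.001 -0.   ]
[-5.79  0.12 -2.42] [-0.002  0.001 -0.   ]
[-7.87  0.12 -2.68] [-0.002  0.001 -0.   ]
[-9.97  0.12 -2.63] [-0.002  0.001 -0.   ]
[-12.04   0.12  -2.26] [-0.002  0.001 -0.   ]
[-14.02   0.12  -1.59] [-0.002  0.001 -0.   ]
[-15.89   0.12  -0.63] [-0.002  0.001 -0.   ]
[-17.59   0.13   0.6 ] [-0.002  0.001 -0.   ]
```

Gripped (32 mm on the ball). Now swing it along the arc to open.

step_arm:
  commands: [-1.8,0,-1.1,0,0,0,0,-3.7,0,-2.0,0,0,0,0,-5.7,0,-2.6,0,0,0,0,-7.8,0,-2.8,0,0,0,0,-9.9,0,-2.8,0,0,0,0,-11.9,0,-2.4,0,0,0,0,-13.9,0,-1.7,0,0,0,0,-15.8,0,-0.8,0,0,0,0,-17,0,0,0,0,0,0,-17,0,0,0,0,0,0]

```text
clock: 3.65
eef_pos: [578.4, -230.7, 141.1]
tool_rot: [-3.139, 0.001, 1.483]
force: [-0.6, -0.2, -1.0]
width: 0.3
gripper_force: 0.0
```

step_arm:
  commands: [0,0,0,0,0,0,0,0,0,0,0,0,0,1,0,0,0,0,0,0,1,0,0,0,0,0,0,1,0,0,0,0,0,0,1,0,0,-4,0,0,0,1,0,0,-8,0,0,0,1,0,0,-8,0,0,0,1]

```text
clock: 4.45
eef_pos: [583.6, -229.1, 228.3]
tool_rot: [3.131, 0.002, 1.486]
force: [-0.1, -0.5, 0.3]
width: 85.6
gripper_force: 0.0
```

```bash
python3 -c "
from h import *
st()
f=bay(-108.5,0); rel([(588,52,200,-0.085),(588,52,200,3.057)]); print(ctrl.read_state()['qpos'])
d=shot('side'); uv=proj(d,[list(bay(-94.5,-195))+[50]])[0].astype(int); print(uv)
x,y=max(uv[0]-70,0),uv[1]-70
cv2.imwrite('pics/l1.png',cv2.resize(d['image'][y:y+120,x:x+160,::-1],(640,480),interpolation=cv2.INTER_CUBIC))"
```

```text
t 4.5 [ 583.6 -229.1  228.3] [3.131e+00 2.000e-03 1.486e+00] w 85.6 gf 0.0 F [-0.1 -0.5  0.3]
[28.05 -1.98  2.74] [ 0.01  -0.007  1.571]
[28.05 -1.98  2.74] [ 0.007  0.01  -1.571]
[ 0.5023931   0.60361123 -0.28350823  1.59474623  0.1956495   0.95992645
  0.07064673]
[288 241]
```

View pics/l1.png

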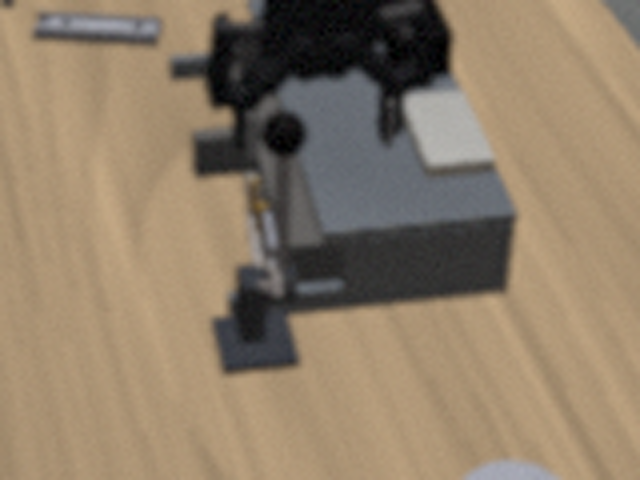

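The side crop shows the knob at (285,132), so the lever isn't open; the ball slipped out of the grip. I'll compare with the projected notch positions.

```bash
python3 -c "
from h import *
d=load('side');print(71/1+0) 
for t in (.65,0,-.65):
    print(t,proj(d,[list(bay(-94.5,-195+140*np.sin(t)))+[50+140*np.cos(t)]])[0], 'knob seen',[288-70+285/4,241-70+132/4])
k=bay(-94.5,-110.3);k1=bay(-94.5,-195)
rel([(k[0],k[1],228,1.486),(k[0],k[1],138,1.486),(k1[0],k1[1],228,1.486)])"
```

```text
71.0
0.65 [284.25265654 196.04186292] knob seen [289.25, 204.0]
0 [289.61221576 204.42475803] knob seen [289.25, 204.0]
-0.65 [295.05645697 230.46018978] knob seen [289.25, 204.0]
[16.89 -0.23 -0.27] [ 0.006  0.002 -0.   ]
[16.91 -0.29  8.73] [ 0.006  0.002 -0.   ]
[ 8.42 -0.23 -0.25] [ 0.006  0.002 -0.   ]
```

step_arm:
  commands: [4.2,-0.2,-1,0,0,0,1,8.4,-0.2,-1,0,0,0,1,8.4,-0.2,-1,0,0,0,1,8.4,-0.2,2,0,0,0,1,8.4,-0.2,5,0,0,0,1,8.4,-0.2,6.5,0,0,0,1,8.4,-0.2,6.5,0,0,0,0.3,8.4,-0.2,6.5,0,0,0,0,8.4,-0.2,6.5,0,0,0,0,8.4,-0.2,6.5,0,0,0,0]

```text
clock: 5.5
eef_pos: [585.4, -144.7, 158.7]
tool_rot: [3.14, 0.0, 1.486]
force: [0.5, -0.3, 2.5]
width: 31.8
gripper_force: 59.0
```

step_arm:
  commands: [0,0,0,0,0,0,0,0,0,0,0,0,0,0]

```text
clock: 5.7
eef_pos: [585.4, -144.8, 158.7]
tool_rot: [3.14, 0.0, 1.486]
force: [-1.3, -0.1, 5.5]
width: 31.8
gripper_force: 59.0
```

step_arm:
  commands: [-1.05,0,0,0,0,0,0,-2.1,0,0.15,0,0,0,0,-3.1,0,0.35,0,0,0,0,-4.15,0,0.6,0,0,0,0,-5.1,0,0.95,0,0,0,0,-6.1,0,1.4,0,0,0,0,-7,0,1.9,0,0,0,0,-7.9,0,2.4,0,0,0,0,-8.5,0,2.9,0,0,0,0,-8.5,0,2.9,0,0,0,0]

```text
clock: 6.7
eef_pos: [578.3, -227.6, 128.9]
tool_rot: [3.141, -0.003, 1.486]
force: [0.9, 5.7, 2.4]
width: 32.0
gripper_force: 61.2
```

step_arm:
  commands: [0,0,0,0,0,0,0,0,0,0,0,0,0,1,0,0,0,0,0,0,1,0,0,0,0,0,0,1,0,0,-4,0,0,0,1,0,0,-8,0,0,0,1,0,0,-8,0,0,0,1]

```text
clock: 7.4
eef_pos: [581.2, -231.1, 214.1]
tool_rot: [3.131, 0.003, 1.485]
force: [-0.0, 0.1, 0.0]
width: 85.3
gripper_force: 0.0
```

```bash
python3 -c "
from h import *
st()
rel([(588,52,200,-0.085)])
d=shot('side')
im=d['image'].copy()
for t in (.65,0,-.65):
    u,v=proj(d,[list(bay(-94.5,-195+140*np.sin(t)))+[50+140*np.cos(t)]])[0].astype(int); print(t,im[v-3:v+4,u-3:u+4].mean((0,1)))
"
```

```text
t 7.4 [ 581.2 -231.1  214.1] [3.131e+00 3.000e-03 1.485e+00] w 85.3 gf 0.0 F [-0.   0.1  0. ]
[28.27 -1.77  1.3 ] [ 0.011 -0.005  1.57 ]
0.65 [26.18367347 26.46938776 27.24489796]
0 [96.30612245 96.08163265 97.08163265]
-0.65 [16.71428571 15.83673469 17.10204082]
```

step_arm:
  commands: [28.2,-1.8,1,0,0,1.57,1,28.2,-1.8,1,0,0,1.57,1,28.2,-1.8,1,0,0,1.57,1,28.2,-1.8,1,0,0,1.57,1,28.2,-1.8,1,0,0,1.57,1,28.2,-1.8,1,0,0,1.57,1,28.2,-1.8,1,0,0,1.57,1,28.2,-1.8,1,0,0,1.57,1,28.2,-1.8,1,0,0,1.57,1,28.2,-1.8,1,0,0,1.57,1]

```text
clock: 8.45
eef_pos: [582.9, 52.5, 197.3]
tool_rot: [3.14, 0.002, -0.021]
force: [-0.2, -0.1, -0.9]
width: 85.3
gripper_force: 0.0
```

step_arm:
  commands: [0,0,0,0,0,0,1,0,0,0,0,0,0,1,0,0,0,0,0,0,1]

```text
clock: 8.75
eef_pos: [583.5, 53.0, 198.0]
tool_rot: [3.141, 0.001, -0.012]
force: [-0.8, 1.0, 0.2]
width: 85.2
gripper_force: 0.0
```

```bash
python3 -c "
from h import *
st()
rel([(587,52,200,-0.085),(587,52,22,-0.085)]);print(np.round(ctrl.read_state()['qpos'],2))
"
```

```text
t 8.8 [583.5  53.  198. ] [ 3.141e+00  1.000e-03 -1.200e-02] w 85.2 gf 0.0 F [-0.8  1.   0.2]
[ 0.35  0.1  -0.2 ] [0.    0.001 0.073]
[ 0.36  0.09 17.6 ] [0.    0.001 0.073]
[-0.23  0.58  0.14  1.74 -0.1   0.83 -1.63]
```

step_arm:
  commands: [0.3,0,4,0,0,0.073,1,0.3,0,8,0,0,0.073,1,0.3,0,12,0,0,0.073,1,0.3,0,15,0,0,0.073,1,0.3,0,17.3,0,0,0.073,1,0.3,0,17.3,0,0,0.073,1,0.3,0,17.3,0,0,0.073,0,0.3,0,17.3,0,0,0.073,0,0.3,0,17.3,0,0,0.073,0,0.3,0,17.3,0,0,0.073,0]

```text
clock: 9.75
eef_pos: [587.6, 53.3, 26.7]
tool_rot: [-3.141, -0.002, -0.087]
force: [-0.9, -0.6, 0.8]
width: 28.1
gripper_force: 0.0
```

step_arm:
  commands: [0,0,0,0,0,0,0,0,0,0,0,0,0,0,0,0,0,0,0,0,0]

```text
clock: 10.05
eef_pos: [587.1, 54.1, 26.5]
tool_rot: [-3.141, -0.001, -0.086]
force: [-0.8, 2.1, 5.1]
width: 14.8
gripper_force: 59.3
```

```bash
python3 -c "
from h import *
st()
p=np.array(ctrl.read_state()['eef_pos']);c=np.array([.9964,-.0849])*160
rel([(p[0]-c[0],p[1]-c[1],p[2],-0.085)])
"
```

```text
t 10.1 [587.1  54.1  26.5] [-3.141e+00 -1.000e-03 -8.600e-02] w 14.8 gf 59.3 F [-0.8  2.1  5.1]
[-1.6e+01  1.0e-02 -2.0e-02] [-0.001 -0.001 -0.001]
```

step_arm:
  commands: [-1.5,0,0,0,0,0,0,-3.5,0,0,0,0,0,0,-5.5,0,0,0,0,0,0,-7.5,0,0,0,0,0,0,-9.5,0,0,0,0,0,0,-11.5,0,0,0,0,0,0,-13.5,0,0,0,0,0,0,-15.5,0,0,0,0,0,0,-16.3,0,0,0,0,0,0,-16.3,0,0,0,0,0,0]

```text
clock: 11.05
eef_pos: [426.2, 67.5, 26.5]
tool_rot: [3.141, -0.005, -0.087]
force: [1.9, 0.6, -0.9]
width: 15.0
gripper_force: 58.8
```

step_arm:
  commands: [0,0,0,0,0,0,0,0,0,0,0,0,0,0]

```text
clock: 11.25
eef_pos: [425.1, 67.6, 26.4]
tool_rot: [-3.141, -0.002, -0.087]
force: [-1.0, -0.5, 11.9]
width: 15.0
gripper_force: 60.6
```

step_arm:
  commands: [0,0,0,0,0,0,0.6,0,0,0,0,0,0,0.6,0,0,0,0,0,0,0.6,0,0,-5,0,0,0,0.8,0,0,-10,0,0,0,1,0,0,-15,0,0,0,1,0,0,-15,0,0,0,1,0,0,-15,0,0,0,1]

```text
clock: 12.05
eef_pos: [424.8, 68.1, 176.1]
tool_rot: [-3.14, -0.002, -0.086]
force: [-0.3, -1.0, -1.0]
width: 86.0
gripper_force: 0.0
```

```bash
python3 -c "
from h import *
st()
rel([(528.7,311.2,150,-.316),(528.7,311.2,4,-.316)])
d=shot('top'); cv2.imwrite('pics/t1.png',cv2.resize(d['image'][100:300,80:420,::-1],(800,470),interpolation=cv2.INTER_CUBIC))
"
```

```text
t 12.1 [424.8  68.1 176.1] [-3.14e+00 -2.00e-03 -8.60e-02] w 86.0 gf 0.0 F [-0.3 -1.  -1. ]
[  8.26 -25.11   2.66] [-0.001 -0.002  0.23 ]
[  8.24 -25.1   17.26] [-0.001 -0.002  0.23 ]
```

View pics/t1.png

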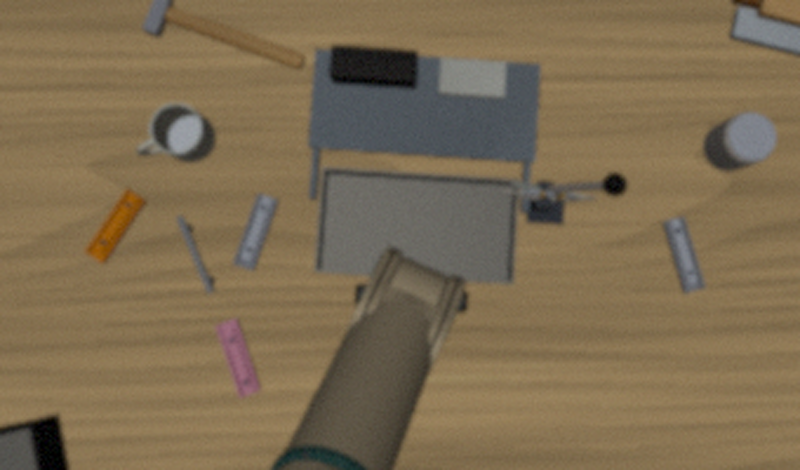

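The lever is open (knob at 614,183), the tray is out and empty at (418,225), and the fittings haven't moved. Moving to runner A.

step_arm:
  commands: [8.2,-25.1,1,0,0,0.23,1,8.2,-25.1,1,0,0,0.23,1,8.2,-25.1,1,0,0,0.23,1,8.2,-25.1,1,0,0,0.23,1,8.2,-25.1,1,0,0,0.23,1,8.2,-25.1,1,0,0,0.23,1,8.2,-25.1,1,0,0,0.23,1,8.2,-25.1,6,0,0,0.23,1,8.2,-25.1,10,0,0,0.23,1,8.2,-25.1,10,0,0,0.23,1]

```text
clock: 13.1
eef_pos: [522.9, 306.6, 69.6]
tool_rot: [3.132, 0.009, -0.321]
force: [-0.9, 0.7, 0.2]
width: 85.1
gripper_force: 0.0
```

step_arm:
  commands: [0,0,0,0,0,0,1,0,0,0,0,0,0,1]

```text
clock: 13.3
eef_pos: [529.4, 309.4, 77.4]
tool_rot: [-3.14, -0.002, -0.319]
force: [0.8, 0.2, -0.0]
width: 85.6
gripper_force: 0.0
```

```bash
python3 -c "
from h import *
st()
rel([(528.7,311.2,4,-.316)])
"
```

```text
t 13.3 [529.4 309.4  77.4] [-3.14e+00 -2.00e-03 -3.19e-01] w 85.6 gf 0.0 F [ 0.8  0.2 -0. ]
[-0.14 -0.13  7.34] [-0.001 -0.002 -0.003]
```

step_arm:
  commands: [-0.1,-0.1,4,0,0,0,1,-0.1,-0.1,7.2,0,0,0,1,-0.1,-0.1,7.2,0,0,0,0.8,-0.1,-0.1,7.2,0,0,0,0,-0.1,-0.1,7.2,0,0,0,0,-0.1,-0.1,7.2,0,0,0,0,-0.1,-0.1,7.2,0,0,0,0,-0.1,-0.1,7.2,0,0,0,0]

```text
clock: 14.1
eef_pos: [529.2, 312.3, 6.3]
tool_rot: [-3.138, -0.003, -0.317]
force: [-0.3, 0.5, 7.7]
width: 31.5
gripper_force: 59.3
```

```bash
cat >> h.py <<'E'
def TR(x,y,TC=np.array([533.2,58.4])): c,s=np.cos(BY),np.sin(BY); return TC+np.array([c*x-s*y,s*x+c*y])
E
python3 -c "
from h import *
st()
a=TR(0,90); rel([(*a,120,BY),(*a,12,BY)]); print(a)
"
```

```text
t 14.1 [529.2 312.3   6.3] [-3.138e+00 -3.000e-03 -3.170e-01] w 31.5 gf 59.3 F [-0.3  0.5  7.7]
[  6.26  15.21 -11.4 ] [-0.003 -0.004 -0.232]
[ 6.23 15.24 -0.6 ] [-0.003 -0.004 -0.232]
[540.84079145 148.07507071]
```

step_arm:
  commands: [0,0,-4,0,0,0,0,0,0,-9,0,0,0,0,0,0,-12,0,0,0,0,2,5,-12,0,0,-0.1,0,4,10,-12,0,0,-0.2,0,6.2,15.2,-12,0,0,-0.232,0,6.2,15.2,-12,0,0,-0.232,0,6.2,15.2,-12,0,0,-0.232,0]

```text
clock: 14.9
eef_pos: [539.7, 144.0, 125.2]
tool_rot: [3.141, -0.002, -0.092]
force: [0.7, 0.8, -1.0]
width: 31.2
gripper_force: 60.4
```

```bash
python3 -c "
from h import *
st()
a=TR(0,90); rel([(*a,12,BY)])
d=shot('side'); cv2.imwrite('pics/s1.png',cv2.resize(d['image'][100:260,160:380,::-1],(770,560),interpolation=cv2.INTER_CUBIC))
"
```

```text
t 14.9 [539.7 144.  125.2] [ 3.141e+00 -2.000e-03 -9.200e-02] w 31.2 gf 60.4 F [ 0.7  0.8 -1. ]
[ 0.05 -0.42 11.32] [ 0.    -0.002 -0.007]
```

View pics/s1.png

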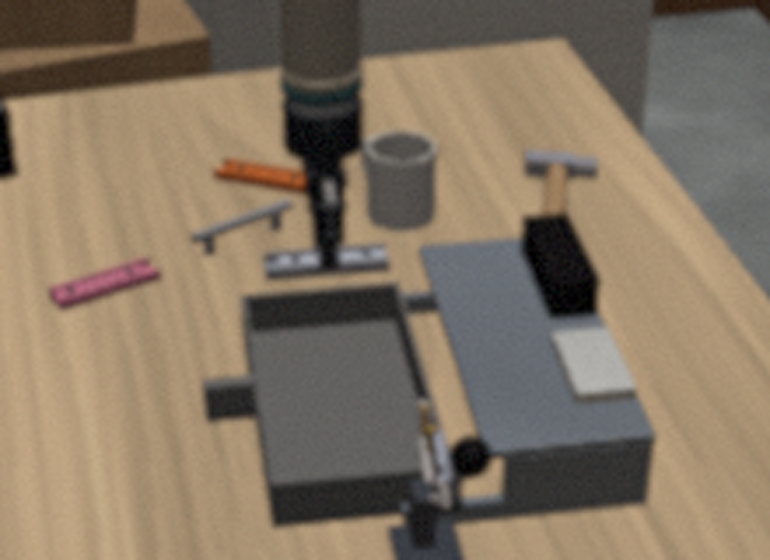

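Runner A hangs level, centred in the grip at (327,262), above the tray. Lowering it.

step_arm:
  commands: [0,-0.3,4,0,0,0,0,0,-0.3,8,0,0,0,0,0,-0.3,10,0,0,0,0,0,-0.3,11.2,0,0,0,0,0,-0.3,11.3,0,0,0,0,0,-0.3,11.3,0,0,0,0.6,0,-0.3,11.3,0,0,0,0.6,0,-0.3,11.3,0,0,0,0.6,0,-0.3,8,0,0,0,0.6,0,-0.3,3,0,0,0,0.6]

```text
clock: 15.95
eef_pos: [537.1, 150.8, 92.5]
tool_rot: [3.14, 0.005, -0.085]
force: [0.9, 0.6, 0.0]
width: 51.2
gripper_force: 0.0
```

step_arm:
  commands: [0,0,-5,0,0,0,1,0,0,-5,0,0,0,1]

```text
clock: 16.15
eef_pos: [543.5, 150.9, 149.8]
tool_rot: [-3.138, -0.011, -0.085]
force: [0.7, 0.2, 0.7]
width: 78.3
gripper_force: 0.0
```

```bash
python3 -c "
from h import *
st()
rel([(494,403.9,140,.376),(494,403.9,9,.376)])
d=shot('top'); c=cloud(d); im=d['image']; cv2.imwrite('pics/t2.png',cv2.resize(im[165:245,100:260,::-1],(800,400),interpolation=cv2.INTER_CUBIC))
"
```

```text
t 16.1 [543.5 150.9 149.8] [-3.138 -0.011 -0.085] w 78.3 gf 0.0 F [0.7 0.2 0.7]
[ -7.1  -24.79   0.99] [-0.001 -0.012 -0.461]
[ -7.25 -24.74  14.09] [-0.001 -0.012 -0.461]
```

View pics/t2.png

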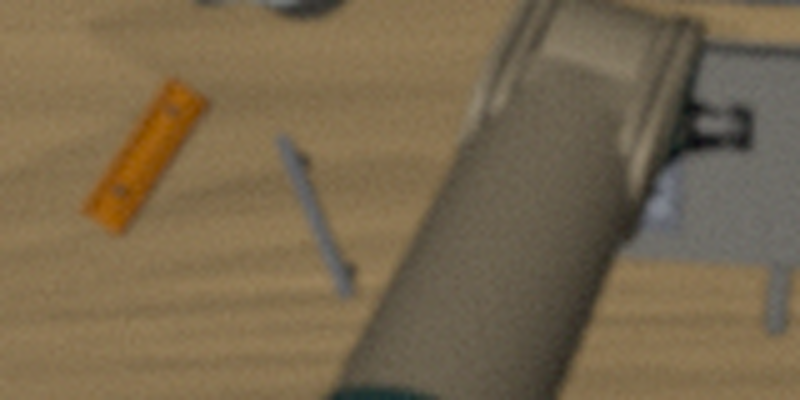

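The pull hasn't moved (ends at 283,140 and 347,292), and runner A lies on the tray floor. Moving to the pull.

step_arm:
  commands: [-7.1,-24.8,1,0,0,-0.46,0.7,-7.1,-24.8,1,0,0,-0.46,0.7,-7.1,-24.8,1,0,0,-0.46,0.7,-7.1,-24.8,1,0,0,-0.46,0.7,-7.1,-24.8,1,0,0,-0.46,0.7,-7.1,-24.8,1,0,0,-0.46,0.7,-7.1,-24.8,1,0,0,-0.46,0.7,-7.1,-24.8,5,0,0,-0.46,0.7,-7.1,-24.8,5,0,0,-0.46,0.7,-7.1,-24.8,5,0,0,-0.46,0.7]

```text
clock: 17.2
eef_pos: [489.6, 401.4, 93.1]
tool_rot: [3.14, 0.002, 0.372]
force: [1.5, 0.4, 0.3]
width: 59.8
gripper_force: 0.0
```

step_arm:
  commands: [0,0,0,0,0,0,0.7,0,0,0,0,0,0,0.7]

```text
clock: 17.4
eef_pos: [490.6, 403.7, 95.0]
tool_rot: [-3.141, -0.002, 0.374]
force: [-0.5, 0.4, 0.7]
width: 60.1
gripper_force: 0.0
```

```bash
python3 -c "
from h import *
st()
rel([(494,403.9,9,.376)])
"
```

```text
t 17.4 [490.6 403.7  95. ] [-3.141e+00 -2.000e-03  3.740e-01] w 60.1 gf 0.0 F [-0.5  0.4  0.7]
[0.31 0.11 8.6 ] [-0.001 -0.002 -0.002]
```

step_arm:
  commands: [0.3,0.1,4,0,0,0,0.7,0.3,0.1,7.5,0,0,0,0.7,0.3,0.1,8.6,0,0,0,0.7,0.3,0.1,8.6,0,0,0,0.3,0.3,0.1,8.6,0,0,0,0,0.3,0.1,8.6,0,0,0,0,0.3,0.1,8.6,0,0,0,0,0.3,0.1,8.6,0,0,0,0,0.3,0.1,8.6,0,0,0,0]

```text
clock: 18.3
eef_pos: [493.8, 404.9, 9.4]
tool_rot: [-3.141, -0.003, 0.375]
force: [-0.2, 0.4, 6.9]
width: 9.8
gripper_force: 58.5
```

```bash
python3 -c "
from h import *
st()
a=TR(0,0); rel([(*a,140,BY),(*a,12,BY)]); print(a)
"
```

```text
t 18.3 [493.8 404.9   9.4] [-3.141e+00 -3.000e-03  3.750e-01] w 9.8 gf 58.5 F [-0.2  0.4  6.9]
[ -8.97  33.68 -13.13] [-0.002 -0.003  0.46 ]
[-9.01 33.69 -0.33] [-0.002 -0.003  0.46 ]
[533.2  58.4]
```

step_arm:
  commands: [0,0,-4,0,0,0,0,0,0,-9,0,0,0,0,0,0,-13,0,0,0,0,-1.3,5,-13,0,0,0.1,0,-2.6,10,-13,0,0,0.2,0,-4,15,-13,0,0,0.3,0,-5.3,20,-13,0,0,0.4,0,-6.6,25,-13,0,0,0.46,0,-7.9,30,-13,0,0,0.46,0,-9,33.7,-13,0,0,0.46,0]

```text
clock: 19.3
eef_pos: [532.3, 55.7, 137.9]
tool_rot: [-3.141, -0.001, -0.085]
force: [1.1, -0.1, -0.6]
width: 9.8
gripper_force: 58.7
```

step_arm:
  commands: [0,0,0,0,0,0,0,0,0,0,0,0,0,0]

```text
clock: 19.5
eef_pos: [532.3, 56.0, 138.0]
tool_rot: [-3.141, -0.001, -0.089]
force: [-0.7, 1.0, -1.0]
width: 10.0
gripper_force: 58.8
```

```bash
python3 -c "
from h import *
st()
a=TR(0,0); rel([(*a,15,BY)])
d=shot('side'); cv2.imwrite('pics/s2.png',cv2.resize(d['image'][100:260,160:380,::-1],(770,560),interpolation=cv2.INTER_CUBIC))
"
```

```text
t 19.5 [532.3  56.  138. ] [-3.141e+00 -1.000e-03 -8.900e-02] w 10.0 gf 58.8 F [-0.7  1.  -1. ]
[ 0.06 -0.24 12.3 ] [-0.001 -0.001 -0.004]
```

View pics/s2.png

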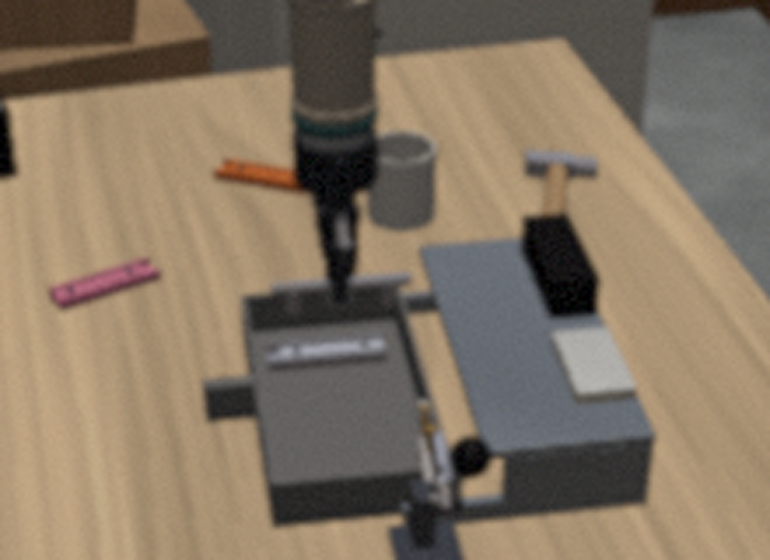

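Runner A is flat in the tray at (325,352) and the pull is held level at (340,283). Lowering the pull.

step_arm:
  commands: [0,-0.2,4,0,0,0,0,0,-0.2,8,0,0,0,0,0,-0.2,11,0,0,0,0,0,-0.2,12.3,0,0,0,0,0,-0.2,12.3,0,0,0,0,0,-0.2,12.3,0,0,0,0.3,0,-0.2,12.3,0,0,0,0.3,0,-0.2,12.3,0,0,0,0.3,0,-0.2,9,0,0,0,0.3,0,-0.2,3,0,0,0,0.3]

```text
clock: 20.55
eef_pos: [530.5, 59.6, 96.7]
tool_rot: [3.14, 0.005, -0.085]
force: [1.5, 0.3, 0.2]
width: 25.7
gripper_force: 0.0
```

step_arm:
  commands: [0,0,-7,0,0,0,0.5,0,0,-7,0,0,0,1]

```text
clock: 20.75
eef_pos: [534.4, 59.1, 172.0]
tool_rot: [-3.141, -0.007, -0.086]
force: [0.7, 0.0, 0.5]
width: 53.9
gripper_force: 0.0
```

```bash
python3 -c "
from h import *
st()
rel([(477.6,-373,180,.229)])
d=shot('top'); c=cloud(d); b=(350,180,392,235); print(blob(d,c,b,(6,30)))
import sys
q=d['image'][180:236,340:396].astype(int); m=(q[:,:,2]-q[:,:,0]>-5); ys,xs=np.nonzero(m)
w=onplane(d,np.c_[xs+340,ys+180],12)[:,:2].astype(np.float32); print(len(w),cv2.minAreaRect(w))
"
```

```text
t 20.8 [534.4  59.1 172. ] [-3.141 -0.007 -0.086] w 53.9 gf 0.0 F [0.7 0.  0.5]
[-1.96 43.53 -0.85] [ 0.    -0.007 -0.315]
(348, array([ 479.2, -372.7,   10.8]), ((483.40545654296875, -374.2301025390625), (157.38720703125, 204.7313995361328), 87.64397430419922))
242 ((518.1810302734375, -343.5982360839844), (208.43612670898438, 63.13254165649414), 34.534664154052734)
```

step_arm:
  commands: [-3,0,-4,0,0,0,1,-4,4,-6,0,0,0,1,-4,9,-6,0,0,-0.1,1,-4,14,-6,0,0,-0.2,1,-4,19,-6,0,0,-0.3,1,-4,24,-6,0,0,-0.315,1,-4,29,-6,0,0,-0.315,1,-4,34,-6,0,0,-0.315,1,-3,39,-4,0,0,-0.315,1,-2,43.5,0,0,0,-0.315,1]

```text
clock: 21.8
eef_pos: [474.5, -364.5, 178.7]
tool_rot: [3.137, -0.004, 0.228]
force: [0.6, 0.5, 1.0]
width: 85.5
gripper_force: 0.0
```

step_arm:
  commands: [0,0,4,0,0,0,1,0,0,8,0,0,0,1,0,0,8,0,0,0,1,0,0,8,0,0,0,1]

```text
clock: 22.2
eef_pos: [473.6, -360.2, 97.5]
tool_rot: [-3.141, 0.001, 0.23]
force: [-0.1, -1.1, 0.0]
width: 85.7
gripper_force: 0.0
```

```bash
python3 -c "
from h import *
st()
rel([(477.6,-373,6,.229)]);print(np.round(ctrl.read_state()['qpos'],2))
d=shot('top'); im=d['image']; cv2.imwrite('pics/t3.png',cv2.resize(im[165:245,180:400,::-1],(800,291),interpolation=cv2.INTER_CUBIC))
"
```

```text
t 22.2 [ 473.6 -360.2   97.5] [-3.141e+00  1.000e-03  2.300e-01] w 85.7 gf 0.0 F [-0.1 -1.1  0. ]
[0.11 1.34 9.15] [-0.001  0.001  0.001]
[ 0.27  0.79  0.55  1.8  -0.6   0.72 -0.19]
```

View pics/t3.png

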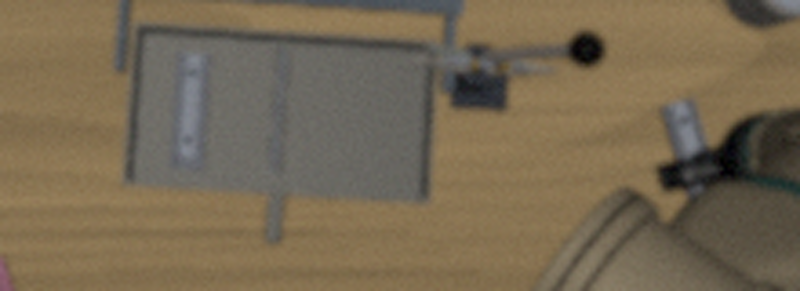

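Runner A (190,108) and the pull (280,105) lie side by side in the tray. Runner B is still in place at (685,145). Descending on it.

step_arm:
  commands: [0.1,1.3,2,0,0,0,1,0.1,1.3,5,0,0,0,1,0.1,1.3,9,0,0,0,1,0.1,1.3,9.1,0,0,0,1,0.1,1.3,9.1,0,0,0,0,0.1,1.3,9.1,0,0,0,0,0.1,1.3,9.1,0,0,0,0,0.1,1.3,9.1,0,0,0,0,0.1,1.3,9.1,0,0,0,0]

```text
clock: 23.15
eef_pos: [478.9, -373.3, 8.7]
tool_rot: [3.14, -0.002, 0.23]
force: [-1.3, 2.1, 9.1]
width: 31.0
gripper_force: 58.6
```

```bash
python3 -c "
from h import *
st()
a=TR(0,-80); rel([(*a,240,BY),(*a,12,BY)]); print(a)
"
```

```text
t 23.1 [ 478.9 -373.3    8.7] [ 3.14e+00 -2.00e-03  2.30e-01] w 31.0 gf 58.6 F [-1.3  2.1  9.1]
[ 12.72 -33.14 -23.16] [ 0.001 -0.003  0.315]
[ 12.66 -33.18  -0.36] [ 0.001 -0.003  0.315]
[526.40818538 -21.31117396]
```

step_arm:
  commands: [0,0,-5,0,0,0,0,0,0,-10,0,0,0,0,0,0,-15,0,0,0,0,0,0,-20,0,0,0,0,1,-3,-23,0,0,0.05,0,3,-8,-23,0,0,0.1,0,5,-13,-23,0,0,0.2,0,7,-18,-23,0,0,0.3,0,9,-23,-23,0,0,0.315,0,11,-28,-23,0,0,0.315,0]

```text
clock: 24.15
eef_pos: [518.1, -91.8, 237.0]
tool_rot: [-3.141, -0.001, -0.086]
force: [1.1, 0.4, -1.4]
width: 31.1
gripper_force: 59.7
```

step_arm:
  commands: [0,0,0,0,0,0,0]

```text
clock: 24.25
eef_pos: [519.4, -83.9, 235.6]
tool_rot: [-3.135, 0.002, -0.072]
force: [0.6, 0.2, -1.7]
width: 30.9
gripper_force: 59.7
```

```bash
python3 -c "
from h import *
st()
a=TR(0,-80); rel([(*a,100,BY),(*a,12,BY)]); print(a)
"
```

```text
t 24.2 [519.4 -83.9 235.6] [-3.135e+00  2.000e-03 -7.200e-02] w 30.9 gf 59.7 F [ 0.6  0.2 -1.7]
[ 0.28 -6.21 13.6 ] [-0.006  0.002  0.013]
[ 0.29 -6.15 22.4 ] [-0.006  0.002  0.013]
[526.40818538 -21.31117396]
```

step_arm:
  commands: [0.3,-5,0,0,0,0,0,0.3,-6.2,0,0,0,0,0,0.3,-6.2,5,0,0,0,0,0.3,-6.2,10,0,0,0,0,0.3,-6.2,14,0,0,0,0,0.3,-6.2,14,0,0,0,0,0.3,-6.2,14,0,0,0,0]

```text
clock: 24.95
eef_pos: [526.7, -33.3, 97.2]
tool_rot: [3.141, -0.0, -0.086]
force: [0.5, 0.2, -0.5]
width: 30.6
gripper_force: 60.3
```

```bash
python3 -c "
from h import *
st()
a=TR(0,-80); rel([(*a,14,BY)])
"
```

```text
t 24.9 [526.7 -33.3  97.2] [ 3.141 -0.    -0.086] w 30.6 gf 60.3 F [ 0.5  0.2 -0.5]
[-0.13 -1.2   8.32] [ 0.    -0.    -0.001]
```

step_arm:
  commands: [-0.1,-1.2,2,0,0,0,0,-0.1,-1.2,5,0,0,0,0,-0.1,-1.2,7,0,0,0,0,-0.1,-1.2,8.3,0,0,0,0,-0.1,-1.2,8.3,0,0,0,0,-0.1,-1.2,8.3,0,0,0,0.6,-0.1,-1.2,8.3,0,0,0,0.6,-0.1,-1.2,8.3,0,0,0,0.6,-0.1,-1.2,4,0,0,0,0.6,-0.1,-1.2,0,0,0,0,0.6]

```text
clock: 25.95
eef_pos: [525.7, -20.8, 97.2]
tool_rot: [3.141, 0.002, -0.086]
force: [1.5, 0.0, 0.0]
width: 51.3
gripper_force: 0.0
```

step_arm:
  commands: [0,0,-5,0,0,0,1,0,0,-8,0,0,0,1,0,0,-8,0,0,0,1]

```text
clock: 26.25
eef_pos: [529.2, -21.2, 180.8]
tool_rot: [-3.141, -0.009, -0.085]
force: [0.2, -0.7, -0.6]
width: 85.2
gripper_force: 0.0
```

```bash
python3 -c "
from h import *
st()
rel([(425,67.8,180,BY),(425,67.8,26.5,BY)])
d=shot('side'); cv2.imwrite('pics/s3.png',cv2.resize(d['image'][130:270,180:380,::-1],(800,560),interpolation=cv2.INTER_CUBIC))
"
```

```text
t 26.2 [529.2 -21.2 180.8] [-3.141 -0.009 -0.085] w 85.2 gf 0.0 F [ 0.2 -0.7 -0.6]
[-1.114e+01 -7.990e+00 -1.000e-02] [-0.001 -0.009 -0.   ]
[-11.27  -7.98  15.34] [-0.001 -0.009 -0.   ]
```

View pics/s3.png

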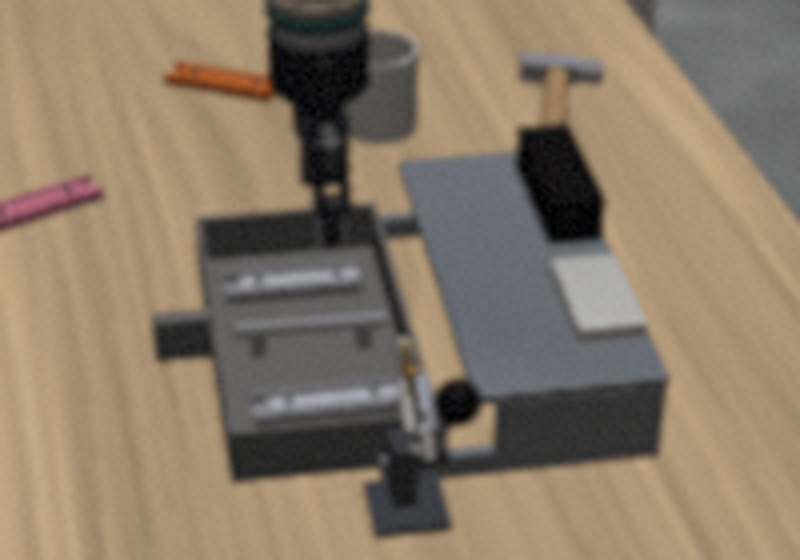

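All three fittings lie flat and apart: runner A (295,280), pull (310,323), runner B (330,403). Gripping the fin again.

step_arm:
  commands: [-4,-3,0,0,0,0,1,-8,-6,0,0,0,0,1,-11.2,-8,0,0,0,0,1,-11.2,-8,0,0,0,0,1,-11.2,-8,4,0,0,0,0.6,-11.2,-8,7,0,0,0,0.6,-11.2,-8,7,0,0,0,0.6,-11.2,-8,7,0,0,0,0.6]

```text
clock: 27.1
eef_pos: [421.7, 67.8, 106.2]
tool_rot: [3.141, 0.001, -0.087]
force: [0.7, 0.2, 0.7]
width: 51.4
gripper_force: 0.0
```

```bash
python3 -c "
from h import *
st()
rel([(425,67.8,26.5,BY)])
d=shot('top'); cv2.imwrite('pics/t4.png',cv2.resize(d['image'][:,:,::-1],(800,600),interpolation=cv2.INTER_CUBIC))
"
```

```text
t 27.1 [421.7  67.8 106.2] [ 3.141e+00  1.000e-03 -8.700e-02] w 51.4 gf 0.0 F [0.7 0.2 0.7]
[ 0.34 -0.04  7.97] [ 0.001  0.001 -0.002]
```

View pics/t4.png

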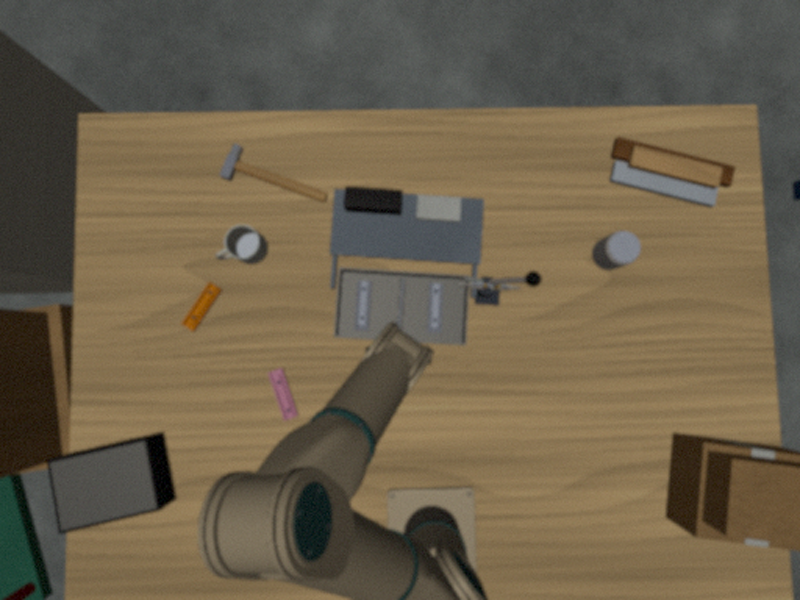

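No other fittings on the bench; the tray holds all three. Gripping and pushing home.

step_arm:
  commands: [0.3,0,4,0,0,0,0.6,0.3,0,8,0,0,0,0.6,0.3,0,8,0,0,0,0.6,0.3,0,8,0,0,0,0,0.3,0,8,0,0,0,0,0.3,0,8,0,0,0,0,0.3,0,8,0,0,0,0,0.3,0,8,0,0,0,0]

```text
clock: 27.95
eef_pos: [426.3, 67.9, 28.4]
tool_rot: [3.141, -0.005, -0.086]
force: [0.6, -1.8, 6.0]
width: 14.8
gripper_force: 58.9
```

```bash
python3 -c "
from h import *
st()
rel([(587.1,52.5,26.5,BY)])
"
```

```text
t 27.9 [426.3  67.9  28.4] [ 3.141 -0.005 -0.086] w 14.8 gf 58.9 F [ 0.6 -1.8  6. ]
[16.15  0.16  0.26] [ 0.001 -0.005 -0.001]
```

step_arm:
  commands: [0.8,0,0,0,0,0,0,2.2,0,0,0,0,0,0,3.7,0,0,0,0,0,0,5.2,0.1,0,0,0,0,0,6.7,0.1,0,0,0,0,0,8.2,0.1,0,0,0,0,0,9.7,0.1,0,0,0,0,0,11.2,0.1,0,0,0,0,0,12.7,0.1,0,0,0,0,0,14.2,0.1,0,0,0,0,0]

```text
clock: 28.95
eef_pos: [564.0, 56.2, 28.4]
tool_rot: [-3.141, 0.004, -0.084]
force: [-5.9, 0.3, 3.7]
width: 15.1
gripper_force: 59.5
```

step_arm:
  commands: [0.6,0,0,0,0,0,0,1.2,0,0,0,0,0,0,1.6,0,0,0,0,0,0,1.8,0,0,0,0,0,0,1.8,0,0,0,0,0,0]

```text
clock: 29.45
eef_pos: [581.5, 54.5, 28.4]
tool_rot: [-3.141, 0.004, -0.084]
force: [-7.1, 1.1, 10.9]
width: 15.1
gripper_force: 60.7
```

step_arm:
  commands: [0.2,0,0,0,0,0,0,0.4,0,0,0,0,0,0,0.5,0,0,0,0,0,0,0.5,0,0,0,0,0,0]

```text
clock: 29.85
eef_pos: [586.2, 54.2, 28.4]
tool_rot: [-3.14, 0.004, -0.084]
force: [-9.2, 0.9, 11.4]
width: 15.3
gripper_force: 60.7
```

step_arm:
  commands: [0.2,0,0,0,0,0,0,0.3,0,0,0,0,0,0,0.3,0,0,0,0,0,0]

```text
clock: 30.15
eef_pos: [589.3, 53.8, 28.4]
tool_rot: [-3.141, 0.004, -0.085]
force: [-9.3, 0.1, 10.8]
width: 15.0
gripper_force: 60.7
```

step_arm:
  commands: [0.2,0,0,0,0,0,0,0.3,0,0,0,0,0,0,0.3,0,0,0,0,0,0]

```text
clock: 30.45
eef_pos: [589.8, 53.9, 28.4]
tool_rot: [-3.14, 0.009, -0.085]
force: [-13.9, 2.2, 16.1]
width: 15.0
gripper_force: 61.5
```

step_arm:
  commands: [0.3,0,0.1,0,0,0,0,0.5,0,0.1,0,0,0,0,0.5,0,0.1,0,0,0,0,0.5,0,0.1,0,0,0,0]

```text
clock: 30.85
eef_pos: [589.8, 53.9, 28.3]
tool_rot: [-3.138, 0.018, -0.085]
force: [-27.7, 2.1, 34.0]
width: 15.0
gripper_force: 64.2
```

```bash
python3 -c "
from h import *
st()
d=shot('side'); cv2.imwrite('pics/s4.png',cv2.resize(d['image'][130:270,180:380,::-1],(800,560),interpolation=cv2.INTER_CUBIC))
"
```

```text
t 30.9 [589.8  53.9  28.3] [-3.138  0.018 -0.085] w 15.0 gf 64.2 F [-27.7   2.1  34. ]
```

View pics/s4.png

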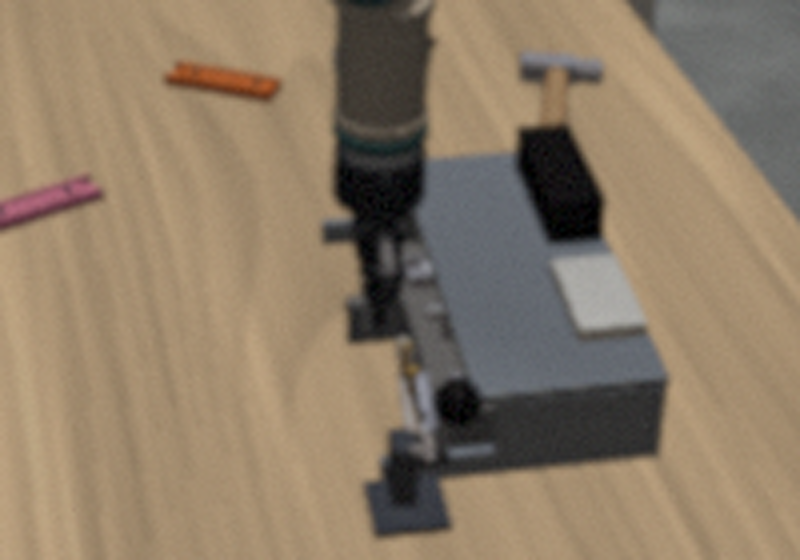

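The tray is under the shelf and hard against the stop: 28 N with no further travel at x=589.8, where 589.3 was expected. I'll ease off while still pushing slightly, then release and rise.

step_arm:
  commands: [-0.5,0,-0.1,0,0,0,0,-0.5,0,-0.1,0,0,0,0.5,-0.5,0,-0.1,0,0,0,0.5,-0.5,0,-0.1,0,0,0,0.5,-0.5,0,-5,0,0,0,0.5,-0.5,0,-10,0,0,0,0.8,-0.5,0,-15,0,0,0,1,-0.5,0,-20,0,0,0,1,-0.5,0,-20,0,0,0,1]

```text
clock: 31.8
eef_pos: [599.7, 51.4, 232.7]
tool_rot: [-3.141, -0.014, -0.086]
force: [0.3, 0.1, -0.5]
width: 85.2
gripper_force: 0.0
```

```bash
python3 -c "
from h import *
st()
rel([(579.5,-229.1,228,1.486),(579.5,-229.1,128,1.486)])
d=shot('top'); c=cloud(d)
"
```

```text
t 31.8 [599.7  51.4 232.7] [-3.141 -0.014 -0.086] w 85.2 gf 0.0 F [ 0.3  0.1 -0.5]
[ 0.37 28.12  0.45] [ 0.01  -0.011 -1.572]
[ 0.24 28.13 10.45] [ 0.01  -0.011 -1.572]
```

step_arm:
  commands: [0,28.1,0,0,-0.01,-1.572,1,0,28.1,0,0,-0.01,-1.572,1,0,28.1,0,0,-0.01,-1.572,1,0,28.1,0,0,-0.01,-1.572,1,0,28.1,0,0,-0.01,-1.572,1,0,28.1,0,0,-0.01,-1.572,1,0,28.1,0,0,-0.01,-1.572,1,0,28.1,0,0,-0.01,-1.572,1,0,28.1,0,0,-0.01,-1.572,1,0,28.1,0,0,-0.01,-1.572,1]

```text
clock: 32.85
eef_pos: [570.6, -226.9, 223.9]
tool_rot: [-3.134, 0.006, 1.421]
force: [-0.1, 0.2, -0.3]
width: 85.4
gripper_force: 0.0
```

step_arm:
  commands: [0,0,0,0,0,-0.05,1,0,0,0,0,0,-0.05,1,0,0,0,0,0,-0.05,1]

```text
clock: 33.15
eef_pos: [570.7, -227.0, 224.4]
tool_rot: [-3.134, 0.006, 1.463]
force: [0.4, -1.3, -0.3]
width: 85.7
gripper_force: 0.0
```

```bash
python3 -c "
from h import *
st()
rel([(579.5,-229.1,228,1.486),(579.5,-229.1,130,1.486)])
"
```

```text
t 33.1 [ 570.7 -227.   224.4] [-3.134  0.006  1.463] w 85.7 gf 0.0 F [ 0.4 -1.3 -0.3]
[-0.12  0.89 -0.36] [-0.008  0.006 -0.023]
[-0.06  0.97  9.44] [-0.008  0.006 -0.023]
```

step_arm:
  commands: [-0.1,0.9,0,0,0,-0.023,1,-0.1,0.9,3,0,0,-0.023,1,-0.1,0.9,6,0,0,-0.023,1,-0.1,0.9,9.4,0,0,-0.023,1,-0.1,0.9,9.4,0,0,-0.023,1,-0.1,0.9,9.4,0,0,-0.023,0,-0.1,0.9,9.4,0,0,-0.023,0,-0.1,0.9,9.4,0,0,-0.023,0,-0.1,0.9,9.4,0,0,-0.023,0,-0.1,0.9,9.4,0,0,-0.023,0]

```text
clock: 34.15
eef_pos: [578.0, -229.7, 133.0]
tool_rot: [-3.134, 0.006, 1.487]
force: [-6.7, 2.5, 7.3]
width: 31.3
gripper_force: 58.6
```

```bash
python3 -c "
from h import *
st()
print([(round(14*(np.sin(t)-np.sin(-.65)),2),round(-14*(np.cos(t)-np.cos(.65)),2)) for t in (-.55,-.45,-.35,-.25,-.15,-.05,0)])
"
```

```text
t 34.1 [ 578.  -229.7  133. ] [-3.134  0.006  1.487] w 31.3 gf 58.6 F [-6.7  2.5  7.3]
[(np.float64(1.15), np.float64(-0.79)), (np.float64(2.38), np.float64(-1.46)), (np.float64(3.67), np.float64(-2.01)), (np.float64(5.01), np.float64(-2.42)), (np.float64(6.38), np.float64(-2.7)), (np.float64(7.77), np.float64(-2.84)), (np.float64(8.47), np.float64(-2.85))]
```

step_arm:
  commands: [1.15,0,-0.8,0,0,0,0,2.4,0,-1.45,0,0,0,0,3.65,0,-2,0,0,0,0,5,0,-2.4,0,0,0,0,6.4,0,-2.7,0,0,0,0,7.6,0,-2.8,0,0,0,0,8.4,0,-2.85,0,0,0,0,8.5,0,-2.85,0,0,0,0,8.5,0,-2.85,0,0,0,0]

```text
clock: 35.05
eef_pos: [585.3, -143.8, 160.9]
tool_rot: [-3.134, 0.006, 1.487]
force: [-5.5, -1.2, 5.2]
width: 31.7
gripper_force: 61.7
```

step_arm:
  commands: [0,0,0,0,0,0,0,0,0,0,0,0,0,0]

```text
clock: 35.25
eef_pos: [585.2, -144.3, 160.9]
tool_rot: [-3.134, 0.006, 1.487]
force: [-5.9, -0.4, 5.3]
width: 31.7
gripper_force: 61.7
```

Held at the upright position. Release, rise and back away.

step_arm:
  commands: [0,0,0,0,0,0,1,0,0,0,0,0,0,1,0,0,0,0,0,0,1,0,0,0,0,0,0,1,0,0,-4,0,0,0,1,0,0,-9,0,0,0,1,-5,-3,-12,0,0,0,1,-10,-8,-12,0,0,0,1,-15,-10,-12,0,0,0,1,-20,-10,-12,0,0,0,1]

```text
clock: 36.25
eef_pos: [479.4, -302.9, 281.3]
tool_rot: [-3.136, 0.005, 1.489]
force: [1.9, -0.3, -0.1]
width: 85.1
gripper_force: 0.0
```

step_arm:
  commands: [-5,0,0,0,0,0,1,-5,0,0,0,0,0,1,-5,0,0,0,0,0,1]

```text
clock: 36.55
eef_pos: [476.5, -353.6, 280.4]
tool_rot: [-3.135, 0.006, 1.485]
force: [-0.3, 0.4, 0.1]
width: 85.3
gripper_force: 0.0
```

```bash
python3 -c "
from h import *
st()
d=shot('side'); e=shot('top'); c=cloud(e)
u,v=(np.array(proj(e,[[*bay(-94.5,-195),190]])[0])).astype(int)
q=c[v-40:v+40,u-60:u+60].reshape(-1,3);q=q[(q[:,2]>150)&(q[:,2]<215)&(q[:,0]>560)&(q[:,0]<615)]; print('knob',np.median(q,0),len(q),bay(-94.5,-195))
f=c[:,:].reshape(-1,3); b=f[(f[:,2]>48)&(f[:,2]<62)&(f[:,0]>540)&(f[:,0]<635)&(abs(f[:,1]-52)<16)]; print('fin front x',np.percentile(b[:,0],[1,5]),bay(-133.5,0))
a=cv2.resize(d['image'][150:270,200:340,::-1],(400,343),interpolation=cv2.INTER_CUBIC); b=cv2.resize(e['image'][115:235,195:335,::-1],(400,343),interpolation=cv2.INTER_CUBIC)
cv2.imwrite('pics/f.png',np.hstack([a,b]))
"
```

```text
t 36.5 [ 476.5 -353.6  280.4] [-3.135  0.006  1.485] w 85.3 gf 0.0 F [-0.3  0.4  0.1]
knob [ 584.89305197 -141.84254754  203.32905414] 81 [ 586.68612761 -144.6731555 ]
fin front x [567.04620224 570.61272313] [564.38197845  52.93384065]
```

View pics/f.png

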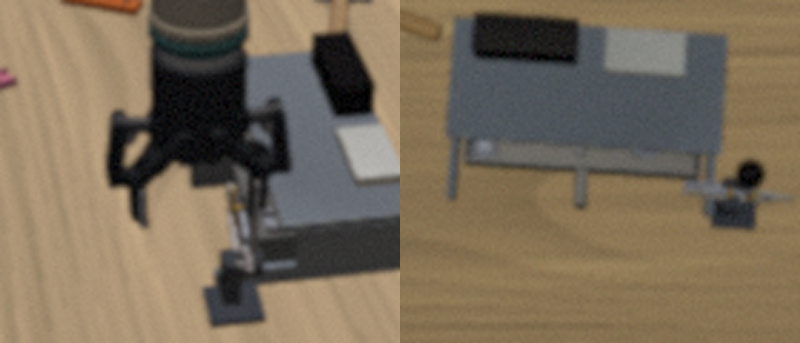

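The lever is upright in the middle notch (knob at 750,173) and the tray is home with its fin at (580,185). The gripper is clear, so I'm handing in.

```bash
python3 -c "
from cell import ctrl
print(ctrl.finish_job())"
```

```text
the job is handed in; nothing more can be done
None
```

The job is handed in: both grey runners and the bar pull are flat in the tray, the tray is home against the back stop, and the lever is locked in the middle notch; on the first try the knob slipped and the lever stopped in the middle notch, so I threw it again.

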